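# Load a bench test box, fold its lid shut and screw it down with the key

## Task

Load every black module on the bench into the grey test box, one flat on the floor of each channel in any order, then fold the lid fully shut. With the lid shut, use the screw key (not the bare fingers) to turn each of the three screws on the rail clockwise to its stop, then stand the key upright back in the middle of its cork pad. Leave the jar, the spool and the meter as they are.

Things in the scene. Friction and masses are not known exactly. Their poses are not given: they have to be found in the camera images.
- testbox: Grey box fixed on the bench. Origin: centre of the bay's underside. Bay 120 (x) x 168 (y) x 62 mm high, walls and floor 5 mm, lid hinged on the +x wall. Dividers along x at y = -27, +27 mm (4 mm thick, tops 19 mm above bench) make 3 channels about 50 wide, 110 long, centred at y = -54, 0, +54 mm. Lock rail with 3 screws: x = -60 to -100 mm, 168 mm long, 66 mm high.
- lid (a joint): Flat aluminium lid of the test box on a stiff hinge that stays where it is left. 0 = shut flat on the bay, grows as it opens, about 1.57 = upright, 1.9 = leaning back, fully open. It turns about the box's y axis through point lid_hinge.
- lid_hinge (a point): Middle of the hinge line, at x = 66, y = 0, z = 62 mm of the test box. The lid plate reaches 128 mm from it, is 168 wide and 8 thick (underside in the hinge's plane; shut, its top is 70 mm above the bench). The point turns with the lid: -x points to the free edge, z out of the outer (upper) face.
- lid_edge (a point): Middle of the lid's free edge, on the outer (upper) face, 128 mm from the hinge line and 8 mm along the lid's z; turns with the lid.
- rest: Round cork pad, 90 mm across, 5 mm thick, fixed on the bench; the screw key stands on it. Origin: centre of its underside.
- rest_center (a point): A point at the centre of the cork pad (half-way up its thickness).
- key: Screw key standing upright, 80 mm tall, 0.14 kg. Origin: centre of underside. Steel fork: two prongs 13 tall, 8 thick, 38 mm long, a 13 mm slot between them along the key's x; steel cap to 25 mm height; wooden handle 25 to 80 mm high, 36 (x) by 24 mm (y): grip across y. Seated, the slot straddles a screw's bar and the cap rests on it: key origin 13 mm below the bar's top.
- screw0 (a joint): Captive quarter-turn screw on the lock rail at x = -80, y = -60 mm of the test box's frame. 0 = fully loose (bar along the rail, the box's y), grows clockwise seen from above, 1.57 = tightened to its stop (bar across the rail, dark clamp tab over the lid's edge).
- screw0_top (a point): Centre of the top of that screw's raised bar head, 90 mm above the bench. The bar is steel, 36 mm long (along this point's y), 8 mm thick (its x) and 16 mm tall, on a round 34 mm steel foot. The point turns with the screw; the thin dark clamp tab sticks out along +y to 34 mm from the axis.
- screw1 (a joint): Captive quarter-turn screw on the lock rail at x = -80, y = 0 mm of the test box's frame. 0 = fully loose (bar along the rail, the box's y), grows clockwise seen from above, 1.57 = tightened to its stop (bar across the rail, dark clamp tab over the lid's edge).
- screw1_top (a point): Centre of the top of that screw's raised bar head, 90 mm above the bench. The bar is steel, 36 mm long (along this point's y), 8 mm thick (its x) and 16 mm tall, on a round 34 mm steel foot. The point turns with the screw; the thin dark clamp tab sticks out along +y to 34 mm from the axis.
- screw2 (a joint): Captive quarter-turn screw on the lock rail at x = -80, y = 60 mm of the test box's frame. 0 = fully loose (bar along the rail, the box's y), grows clockwise seen from above, 1.57 = tightened to its stop (bar across the rail, dark clamp tab over the lid's edge).
- screw2_top (a point): Centre of the top of that screw's raised bar head, 90 mm above the bench. The bar is steel, 36 mm long (along this point's y), 8 mm thick (its x) and 16 mm tall, on a round 34 mm steel foot. The point turns with the screw; the thin dark clamp tab sticks out along +y to 34 mm from the axis.
- module0: Black module, 90 (its x) x 40 (y) x 28 mm, with a grey grip rib on top along x: 50 long, 12 thick (y), from 26 to 52 mm above the underside; 0.15 kg. Origin: centre of its underside. May be absent (None).
- module1: Black module, 90 (its x) x 40 (y) x 28 mm, with a grey grip rib on top along x: 50 long, 12 thick (y), from 26 to 52 mm above the underside; 0.15 kg. Origin: centre of its underside. May be absent (None).
- module2: Black module, 90 (its x) x 40 (y) x 28 mm, with a grey grip rib on top along x: 50 long, 12 thick (y), from 26 to 52 mm above the underside; 0.15 kg. Origin: centre of its underside. May be absent (None).
- bottle: Bystander: white solvent jar with a steel cap, 64 mm across, 110 mm tall. Origin: centre of underside.
- spool: Bystander: white spool standing, 64 mm across, 40 mm tall. Origin: centre of underside.
- meter: Bystander: grey meter box lying flat, 70 x 110 x 45 mm. Origin: centre of underside.
Not all that is in view belongs to the job. What is meant by the key is not green, red or yellow, and is the smaller of those in its own colour.

How it is judged:
On the way, in this order (a step that is already met when the one before it is completed fails the run):
1. every module present lies flat in a channel of the test box (x of module0 in the frame of testbox between -0.02 and 0.02 m and y of module0 in the frame of testbox between -0.075 and 0.075 m and z of each of module0, module1, module2 in the frame of testbox below 0.01 m and angle between each of module0, module1, module2's own z axis and vertical below 0.15 rad and linear speed of each of module0, module1, module2 below 0.03 m/s and x of module1 in the frame of testbox between -0.02 and 0.02 m and y of module1 in the frame of testbox between -0.075 and 0.075 m and x of module2 in the frame of testbox between -0.02 and 0.02 m and y of module2 in the frame of testbox between -0.075 and 0.075 m), for 0.2 s.
2. the lid is shut (value of joint lid below 0.06 rad), for 0.2 s.
3. all three screws are tightened, with the lid shut (value of joint each of screw0, screw1, screw2 above 1.38 rad and value of joint lid below 0.06 rad), for 0.2 s.
At the end, for the whole second after the job is handed in: Every module present lies flat on a channel floor in the box (tilt under 0.15 rad), the lid is shut (under 0.06 rad), each screw is turned past 1.38 rad (stop at 1.57), and the key stands upright, released, on the cork pad within 35 mm of its centre (all of step 1 and all of step 3 and horizontal distance between key and rest_center below 0.035 m and angle between key's own z axis and vertical below 0.1 rad and height (world z) of key below 0.012 m and linear speed of key below 0.02 m/s); the robot touches nothing.
It fails at once if a screw is turned with the bare fingers (contact force between the fingers and screw0 above 2 N or contact force between the fingers and screw1 above 2 N or contact force between the fingers and screw2 above 2 N).
It fails at once if a bystander is shoved or tipped (distance of any of bottle, spool, meter from where it was at the start of the episode above 0.03 m or angle between any of bottle, spool, meter's own z axis and vertical above 0.3 rad).
Of module0, module1, module2 only 2 to 3 are there at a start; the rules pass over those that are not, and their reading is None.
At some moment in a run one of module0, module1, module2 may be knocked a few centimetres aside while the robot is not near it.
It also fails if it takes over 208 s, if anything falls off the work surface, if the arm or the gripper's body presses on something with over 40 N, if the wrist force passes 120 N, or if a joint passes its speed limit or range.

## Robot

A 6-joint arm with a two-finger parallel gripper is mounted at the origin on the work surface. World frame = base frame: x ahead of the robot, y to its left, z up, the work surface at z = 0. Lengths are in m, angles in rad, forces in N, time in s.
With the tool pointing down it reaches from about 0.425 to 1.125 m from the base axis. Payload 14.9 kg.
Tool frame: the origin (TCP) lies at the very end of the fingers, on their centre line; the grasp point (between the pads) lies 19 mm behind it; z points along the fingers, y is the line along which they close (so a half turn about z gives the same grasp; the last joint's range is limited). The gripper opens to 91 mm and grips with 3 to 60 N. Pads are 32 mm wide; open, the fingers measure 118 mm over their backs; the gripper's body (76 mm by 178 mm) begins 60 mm behind the grasp point.
Start: joints at [1.115, 0.379, 1.734, -0, 1.028, -0.033], TCP at [0.287, 0.638, 0.214] pointing down, gripper open.
Joint ranges: [-2.77, 2.77], [-0.74, 2.19], [0, 2.66], [-1.06, 4.2], [0.31, 2.87], [-3.08, 3.08]. Speed limits (rad/s): [1.89, 1.89, 2.39, 3.14, 3.14, 3.14].

## Interface

Orientations are given as a unit quaternion [w, x, y, z].
In Python, from workcell import ctrl gives the robot as it stands. The module is installed in compiled form; this text tells all that it offers. Calls block until the motion is done:
- ctrl.goto(position, orientation): joint-space move of the TCP to a pose.
- ctrl.line_to(position, rotation=None, velocity=0.15, stop_force=None): straight line of the TCP; rotation=None keeps the orientation; velocity is the mean speed in m/s. With stop_force (N) it stops when the force on the tool has changed by that much, and returns True; else False.
- ctrl.set_joints(angles): joint-space move.
- ctrl.grip(opening, force=None): opening from 0.0 (shut) to 1.0 (fully open); force is the grip in N (None keeps the last); returns when the fingers have stopped.
- ctrl.hold(seconds).
- ctrl.inverse_kinematics(position, orientation): joint angles nearest the present ones, or None.
- ctrl.snapshot(name): name is "side" or "top" or "wrist"; returns a dict with "image" (480x640x3 uint8, red, green, blue), "fx", "fy", "cx", "cy" (pixels), "eye" and "rotation" of the camera in the world; the wrist camera has in their place "hand_eye" (4x4, takes a point from camera to tool coordinates, whose origin is the TCP and whose axes are the flange's). Camera axes: x right, y down, z forward; pixel columns grow to the right and rows downward; lengths in m; the calibration is good to about 2 mm. A picture is of the moment at which its call begins: read the wrist's pose just before it. There is no depth.
A pose or a line that the arm cannot do raises ctrl.MotionError and nothing moves.
- ctrl.close_job(): hands the job in; it is judged then, once.
Readings, each from a call of its own:
- ctrl.get_t(): time.
- ctrl.get_joint_positions(): joint angles.
- ctrl.get_joint_velocities(): joint speeds.
- ctrl.get_effort(): joint torques, N m.
- ctrl.get_ee_pos(): TCP position.
- ctrl.get_tool_rot(): TCP orientation.
- ctrl.get_contact_force(): force on the tool from outside, world axes, zero at the start.
- ctrl.get_torque(): the same for the moment, N m.
- ctrl.get_gripper_width(): opening from 0.0 (shut) to 1.0 (fully open).
- ctrl.get_gripper_force(): force on a finger pad.
Only numpy, scipy, OpenCV 4.12 (cv2) and the standard library are available. Lean on these libraries where they do the work, as an engineer would, in place of code of your own. Each camera call takes 0.05 s, during which the arm holds its last target. There are 200 camera calls.

## Working session

There is one attempt and no reset: what is moved stays moved. The work goes in short steps, each a Python script; the robot and the scene stay as the last script left them, time stands still between calls to the robot, and variables do not carry over. Pictures are saved under pics/ and viewed, at most 14 in all, crops included, and the job is handed in when it is done.

```bash
mkdir -p pics; python3 - <<'E'
from workcell import ctrl
import cv2, pickle, numpy as np
for n in ("top","side"):
    s=ctrl.snapshot(n); pickle.dump(s,open(n+".pkl","wb"))
    cv2.imwrite(f"pics/{n}0.png",s["image"][:,:,::-1])
    print(n,s["fx"],s["fy"],s["cx"],s["cy"],np.round(s["eye"],4).tolist(),np.round(s["rotation"],4).tolist())
s=ctrl.snapshot("wrist");print(s["hand_eye"],s["fx"]);print(ctrl.get_ee_pos(),ctrl.get_tool_rot(),ctrl.get_t())
E
```

```text
top 590.1692934820863 590.1692934820863 312.6126581083205 235.77747678168498 [0.3248, 0.1131, 1.2201] [-0.0585, 0.7126, -0.6951, 0.0748]
side 464.5862287313878 464.5862287313878 319.7382782187743 242.75140786612153 [0.3957, 0.6712, 0.7526] [0.0468, -0.124, 0.927, -0.3509]
[[ 2.38893394e-05 -9.54875573e-01 -2.97006126e-01  8.43022001e-02]
 [ 9.99999876e-01 -1.24696886e-04  4.81334676e-04 -1.21067734e-03]
 [-4.96650463e-04 -2.97006100e-01  9.54875452e-01 -1.70014559e-01]
 [ 0.00000000e+00  0.00000000e+00  0.00000000e+00  1.00000000e+00]] 397.5120264482994
[0.28706486 0.63809002 0.21341922] [-1.06900708e-04  2.09818388e-01  9.77740282e-01 -4.16066713e-04] 0.15
```

View pics/top0.png

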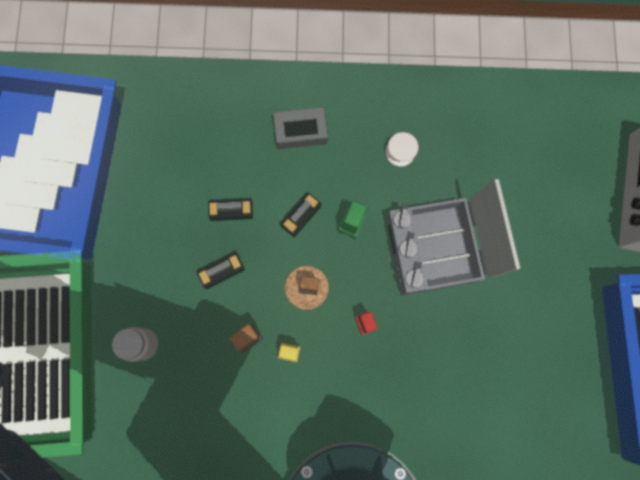

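View pics/side0.png

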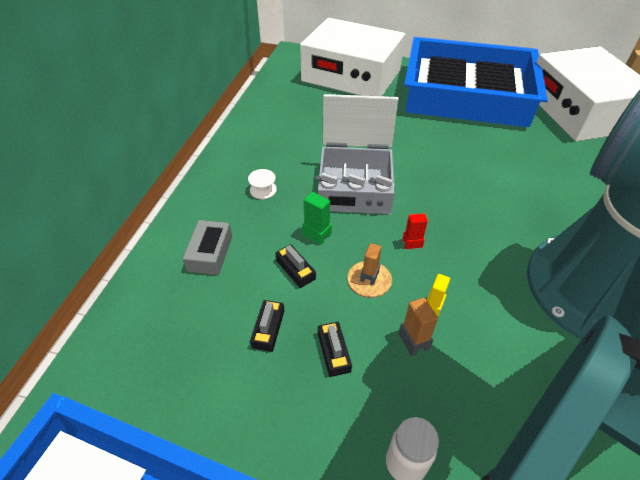

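Candidates for the key: in the top image, brown at (310,283) on the cork pad and brown at (243,337) free. Green (352,217), red (367,322) and yellow (289,352) are ruled out by colour. The free brown one looks larger, so I expect the one on the pad, and a close view will check that. The modules are at (230,209), (220,269) and (300,214).

```bash
cat > h.py <<'E'
from workcell import ctrl
import numpy as np, cv2, pickle
from scipy.spatial.transform import Rotation as Rn
def R(q): return Rn.from_quat(np.roll(q,-1)).as_matrix()
def down(a): return [0,np.cos(a/2),np.sin(a/2),0]      # tool x at world angle a, pointing down
def snap(n,save=None):
    p,q=np.array(ctrl.get_ee_pos()),ctrl.get_tool_rot()
    s=dict(ctrl.snapshot(n))
    if n=="wrist":
        H=np.array(s["hand_eye"]); s["E"]=p+R(q)@H[:3,3]; s["M"]=R(q)@H[:3,:3]
    else: s["E"]=np.array(s["eye"]); r=np.array(s["rotation"]); s["M"]=R(r) if r.size==4 else r
    if save: pickle.dump(s,open(save+".pkl","wb")); cv2.imwrite(f"pics/{save}.png",s["image"][:,:,::-1])
    return s
def ray(s,uv,z):
    uv=np.atleast_2d(uv).astype(float)
    d=np.c_[(uv[:,0]-s["cx"])/s["fx"],(uv[:,1]-s["cy"])/s["fy"],np.ones(len(uv))]@s["M"].T
    return (s["E"]+d*((z-s["E"][2])/d[:,2])[:,None])
def proj(s,P):
    c=(np.atleast_2d(P)-s["E"])@s["M"]
    return np.c_[c[:,0]/c[:,2]*s["fx"]+s["cx"],c[:,1]/c[:,2]*s["fy"]+s["cy"]]
def hsv(s): return cv2.cvtColor(s["image"],cv2.COLOR_RGB2HSV)
def blobs(m,amin):
    n,l,st,c=cv2.connectedComponentsWithStats(m.astype(np.uint8)); return [(c[i],st[i],l==i) for i in range(1,n) if st[i,4]>=amin]
def yellow(s,z=.028,amin=12):
    h=hsv(s); return [(np.round(c).tolist(),int(st[4]),np.round(ray(s,c,z)[0,:2],4).tolist()) for c,st,_ in blobs(cv2.inRange(h,(15,130,120),(32,255,255))>0,amin)]
E
python3 - <<'E'
from h import *
s=snap("top")
for y in yellow(s): print(y)
for n,uv,z in [("pad",(307,288),.005),("screws",(404,217),.09),("",(409,247),.09),("",(416,276),.09),("key",(310,283),.08),("big",(243,337),.1)]: print(n,ray(s,uv,z)[0,:2])
E
```

```text
([288.0, 352.0], 250, [0.3173, 0.1307])
pad [0.44745325 0.0967157 ]
screws [ 0.58362721 -0.08977517]
 [ 0.5239137  -0.09916945]
 [ 0.46736523 -0.11229052]
key [0.44972256 0.09215114]
big [0.34336232 0.21517782]
```

```bash
python3 - <<'E'
from h import *
def look(x,y,z,a,name):
    t=np.array([np.cos(a),np.sin(a)]); p=np.array([x,y])+.047*t
    ctrl.goto([*p,z],down(a)); ctrl.hold(.3); return snap("wrist",name)
s=look(.53,.19,.25,1.9,"w1"); print(yellow(s),ctrl.get_ee_pos())
look(.50,-.14,.27,1.3,"w2"); print(ctrl.get_t(),ctrl.get_ee_pos(),ctrl.get_joint_positions())
E
```

```text
[([286.0, 117.0], 445, [0.4609, 0.3048]), ([97.0, 213.0], 5034, [0.3089, 0.1545]), ([420.0, 176.0], 382, [0.603, 0.2947]), ([299.0, 188.0], 345, [0.4937, 0.2447]), ([398.0, 241.0], 291, [0.6075, 0.2259]), ([218.0, 264.0], 480, [0.4383, 0.1413]), ([240.0, 293.0], 594, [0.4696, 0.1158]), ([336.0, 306.0], 316, [0.5721, 0.1355]), ([96.0, 369.0], 1129, [0.3387, -0.0296]), ([534.0, 369.0], 1134, [0.8149, 0.1333]), ([373.0, 347.0], 69, [0.6287, 0.1008]), ([477.0, 435.0], 7813, [0.7933, 0.0281])] [0.51471529 0.23476719 0.24993129]
3.85 [ 0.51266479 -0.09426907  0.26996543] [-2.26576099e-01  2.41762253e-02  2.05478580e+00  2.81428060e-05
  1.06271424e+00  4.33559098e-02]
```

View pics/w1.png

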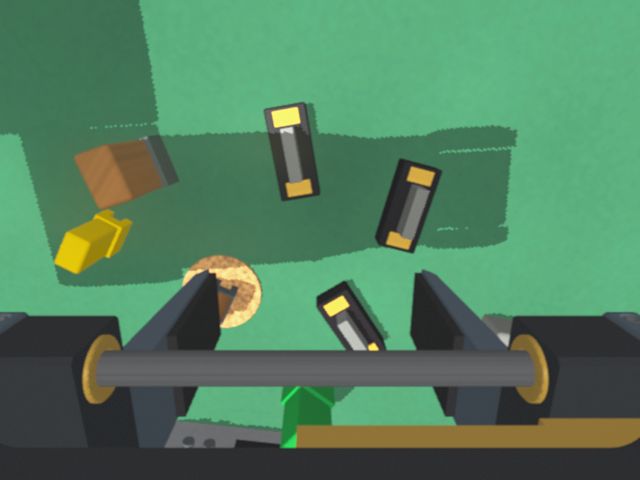

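View pics/w2.png

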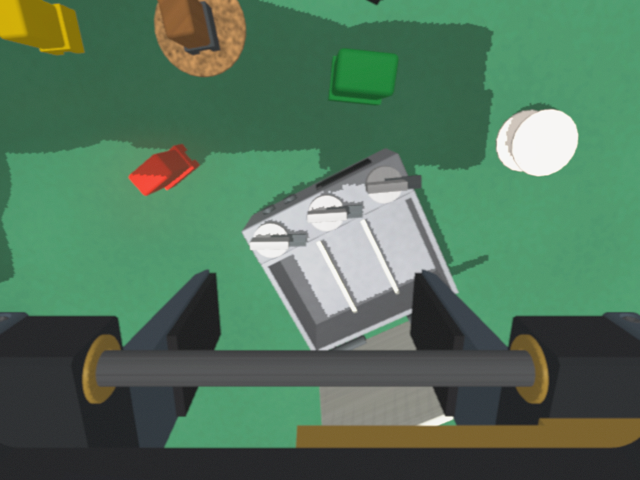

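The w1 view shows the brown block at (130,170) clearly larger than the brown one on the cork pad at (225,295), so the pad one is the key. Modules are at about (292,152), (409,208) and (352,325). The w2 view shows the box with its screws at (268,240), (328,212) and (388,183), each already turned about 20° clockwise. The lid leans back. Next are close shots of the key and the screws.

```bash
python3 - <<'E'
from h import *
def over(x,y,z,a,name):
    p=np.array([x,y])-.084*np.array([np.cos(a),np.sin(a)])
    ctrl.goto([*p,z],down(a)); ctrl.hold(.3); return snap("wrist",name)
s=over(.524,-.10,.17,np.radians(100),"w3")
k=over(.449,.094,.2,np.radians(100),"w4")
im=np.vstack([s["image"][0:300,100:540],k["image"][0:300,100:540]])[:,:,::-1]
cv2.imwrite("pics/c34.png",im)
print(ctrl.get_t(),ray(s,[[320,116]],.09))
E
```

```text
6.0167 [[ 0.5271478 -0.0991984  0.09     ]]
```

View pics/c34.png

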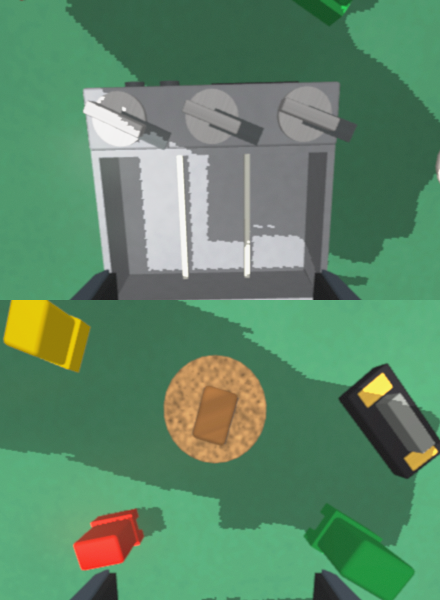

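w3 (upper crop) shows the feet of the screws at about (218,118), (312,116) and (405,113) in the full frame, with bars turned about 20° and all three channels empty. w4 shows the brown key at (314,115), upright near the pad's centre. I'll measure both now.

```bash
cat >> h.py <<'E'
def bar_lines(s,c,z=.09,rad=30):
    g=cv2.createCLAHE(3,(8,8)).apply(cv2.cvtColor(s["image"],cv2.COLOR_RGB2GRAY)); m=np.zeros_like(g); cv2.circle(m,(int(c[0]),int(c[1])),rad,255,-1)
    L=cv2.HoughLinesP(cv2.Canny(g,40,110)&m,1,np.pi/360,12,minLineLength=18,maxLineGap=3)
    out=[]
    for l in (L if L is not None else []):
        x=l.ravel(); P=ray(s,[x[:2],x[2:]],z); d=P[1]-P[0]; out.append((round(np.degrees(np.arctan2(d[1],d[0]))%180,1),round(float(np.hypot(*d[:2]))*1000)))
    return sorted(out)
E
python3 - <<'E'
from h import *
s=pickle.load(open("w3.pkl","rb"))
g=cv2.medianBlur(cv2.cvtColor(s["image"],cv2.COLOR_RGB2GRAY),3); g=cv2.createCLAHE(3,(8,8)).apply(g)
roi=g[60:170,170:460]
c=cv2.HoughCircles(roi,cv2.HOUGH_GRADIENT_ALT,1,60,param1=120,param2=.5,minRadius=20,maxRadius=32)
print(c)
C=np.array([[218,118],[312,116],[405,113]],float)
if c is not None:
    for x in c[0]: print(np.round(ray(s,x[:2]+[170,60],.074)[0],4), x[:2]+[170,60])
print("eye",ray(s,C,.074))
for x in C: print(bar_lines(s,x))
# rail corners
print("rail",ray(s,[[184,90],[437,83],[441,147],[190,151]],.066))
k=pickle.load(open("w4.pkl","rb")); h=hsv(k); 
m=cv2.inRange(h,(3,90,60),(16,255,190)); m=cv2.morphologyEx(m,cv2.MORPH_OPEN,np.ones((7,7)))
for c_,st,l in blobs(m>0,300):
    r=cv2.minAreaRect(np.argwhere(l)[:,::-1].astype(np.float32)); b=ray(k,cv2.boxPoints(r),.08)
    e=[b[1]-b[0],b[2]-b[1]]; print("key",r,b.mean(0)[:2],[(round(np.hypot(*v[:2])*1e3,1),round(np.degrees(np.arctan2(v[1],v[0]))%180,1)) for v in e])
p=cv2.inRange(h,(5,60,110),(25,220,255)); p[:, :230]=0;p[:,400:]=0;p[200:]=0
pts=np.argwhere(p>0)[:,::-1].astype(np.float32); cc,rr=cv2.minEnclosingCircle(cv2.convexHull(pts)); print("pad",cc,rr,ray(k,cc,.005))
print(yellow(k)); print(yellow(pickle.load(open("w1.pkl","rb")))[:8:1][0])
E
```

```text
[[[236.        55.        28.296337]
  [142.        54.        27.84123 ]
  [ 49.        58.        26.99955 ]]]
[ 0.5815 -0.089   0.074 ] [406. 115.]
[ 0.5221 -0.0988  0.074 ] [312. 114.]
[ 0.4638 -0.1116  0.074 ] [219. 118.]
eye [[ 0.46312825 -0.11171854  0.074     ]
 [ 0.52231233 -0.10002914  0.074     ]
 [ 0.58060024 -0.08788119  0.074     ]]
[(np.float64(163.7), 18), (np.float64(164.4), 24), (np.float64(164.5), 29), (np.float64(165.0), 14), (np.float64(165.0), 30), (np.float64(166.7), 16)]
[(np.float64(164.3), 16), (np.float64(167.4), 20), (np.float64(168.9), 16), (np.float64(169.6), 15), (np.float64(171.0), 16), (np.float64(171.6), 13), (np.float64(172.4), 15), (np.float64(173.1), 16)]
[(np.float64(40.7), 12), (np.float64(169.8), 32), (np.float64(170.2), 20), (np.float64(170.6), 16), (np.float64(170.9), 31), (np.float64(171.2), 14), (np.float64(171.6), 25), (np.float64(171.8), 20)]
rail [[ 0.43785542 -0.09860162  0.066     ]
 [ 0.59822059 -0.06598142  0.066     ]
 [ 0.61151325 -0.10456877  0.066     ]
 [ 0.44484429 -0.13664449  0.066     ]]
key ((319.77056884765625, 118.7823562
[... 238 characters left out ...]
] [(np.float64(40.6), np.float64(9.9)), (np.float64(25.4), np.float64(96.8))]
pad (314.4801330566406, 108.63907623291016) 53.64169692993164 [[0.44738863 0.09944569 0.005     ]]
[([146.0, 33.0], 4275, [0.3094, 0.1316]), ([314.0, 107.0], 6406, [0.4473, 0.1]), ([475.0, 90.0], 619, [0.5724, 0.1357]), ([329.0, 98.0], 47, [0.4577, 0.109]), ([312.0, 104.0], 68, [0.445, 0.1025]), ([324.0, 106.0], 36, [0.4551, 0.1027]), ([310.0, 111.0], 35, [0.444, 0.0968]), ([324.0, 131.0], 17, [0.4582, 0.0834]), ([520.0, 158.0], 377, [0.6251, 0.0903]), ([95.0, 370.0], 1020, [0.2737, -0.1838]), ([535.0, 370.0], 1017, [0.708, -0.1076]), ([479.0, 435.0], 7675, [0.676, -0.1947])]
([286.0, 117.0], 445, [0.4609, 0.3048])
```

Box pose: centre (0.538, −0.178), with box y at 11.3°. Screws are turned about 26°, 20° and 20°. Starting with the module next to the green block, and triangulating the green block's height for clearance.

```bash
cat >> h.py <<'E'
YAW=np.radians(11.3); BC=np.array([.538,-.1785]); BX=np.array([np.sin(YAW),-np.cos(YAW)]); BY=np.array([np.cos(YAW),np.sin(YAW)])
def box(x,y): return BC+x*BX+y*BY
AB=np.arctan2(-BX[1],-BX[0])        # tool x along -box x
def near(a,ref): return a+np.pi*np.round((ref-a)/np.pi)
def over(x,y,z,a,name=None):
    p=np.array([x,y])-.084*np.array([np.cos(a),np.sin(a)])
    ctrl.goto([*p,z],down(a)); ctrl.hold(.2); return snap("wrist",name)
def find(s,xy,r=.07):
    Y=[np.array(y[2]) for y in yellow(s,amin=60) if y[1]<1000 and np.hypot(*(np.array(y[2])-xy))<r]
    for i in range(len(Y)):
        for j in range(i):
            d=Y[i]-Y[j]
            if .060<np.hypot(*d)<.078: return (Y[i]+Y[j])/2,np.arctan2(d[1],d[0])
def pick(xy,name=None):
    xy=np.array(xy); a=np.arctan2(xy[1],xy[0])+np.pi/2
    ctrl.grip(.55,30)
    f=find(over(*xy,.2,a,name),xy)
    if f is None: print("not found"); return None
    c,b=f; b=near(b,a); print("module",c,np.degrees(b))
    ctrl.goto([*c,.12],down(b)); ctrl.line_to([*c,.034],velocity=.12,stop_force=12)
    z=ctrl.get_ee_pos()[2]; ctrl.grip(0,30); print("z",z,"w",ctrl.get_gripper_width(),ctrl.get_gripper_force())
    ctrl.line_to([*c,.18],velocity=.2); print("lifted w",ctrl.get_gripper_width()); return ctrl.get_gripper_width()>.08
def place(y):
    p=box(0,y); ctrl.goto([*p,.19],down(AB)); ctrl.line_to([*p,.055],velocity=.15)
    hit=ctrl.line_to([*p,.0385],velocity=.04,stop_force=8); print("down",hit,ctrl.get_ee_pos())
    ctrl.grip(.22); ctrl.line_to([*p,.17],velocity=.2); print("t",ctrl.get_t())
E
python3 - <<'E'
from h import *
t,s=snap("top"),snap("side")
def mid(S):
    m=cv2.inRange(hsv(S),(50,200,50),(70,255,255)); m[:,:270]=0; m[:,400:]=0
    b=max(blobs(m>0,30),key=lambda b:b[1][4]); print(b[1]); return b
a=mid(t); 
for z in (.08,.1,.12): print(z,ray(t,a[0],z),proj(s,ray(t,[354,213],z)))
E
```

```text
Traceback (most recent call last):
ValueError: max() iterable argument is empty
```

```bash
python3 - <<'E'
from h import *
t,s=pickle.load(open("top.pkl","rb")),pickle.load(open("side.pkl","rb"))
for S in (t,s): S["E"]=np.array(S["eye"]);S["M"]=R(S["rotation"])
for z in (.08,.1,.12): print(z,ray(t,[354,213],z)[0],proj(s,ray(t,[354,213],z)))
ok=pick([.5988,.113],"w5")
E
```

```text
0.08 [0.59125322 0.00804423 0.08      ] [[312.64807751 207.65097083]]
0.1 [0.5865787 0.0098872 0.1      ] [[314.50394814 201.61578753]]
0.12 [0.58190418 0.01173017 0.12      ] [[316.42773863 195.35973282]]
module [0.59875 0.11415] 141.06492244544793
z 0.034636946930241524 w 0.12888641713471652 29.987093210220337
lifted w 0.1284946678065884
```

```bash
python3 - <<'E'
from h import *
place(.052)
s=snap("wrist","w6"); cv2.imwrite("pics/c6.png",s["image"])
ok=pick([.6052,.2603],"w7")
E
```

```text
down True [ 0.58918823 -0.16834216  0.03863274]
t 14.5583
module [0.6058  0.26085] 94.36653479155258
z 0.034644304519371866 w 0.13358885938662704 29.998143911361694
lifted w 0.13006430390591528
```

View pics/w6.png

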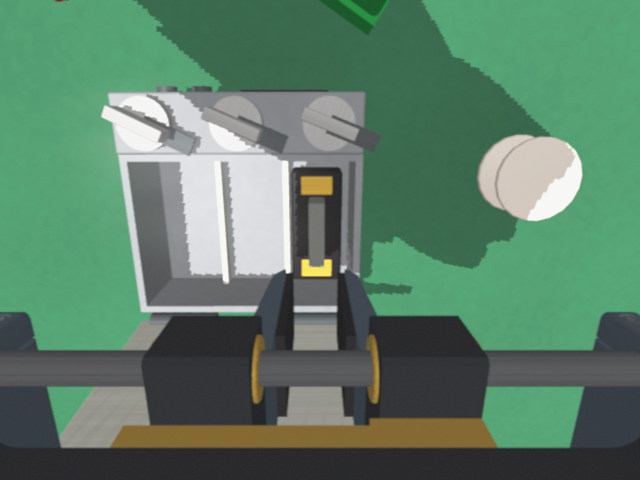

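w6 shows the first module flat in the +y channel at (316,225). Two more to place.

```bash
python3 - <<'E'
from h import *
place(0)
ok=pick([.4773,.2748],"w8")
if ok:
    place(-.052); p=ctrl.get_ee_pos()
    ctrl.line_to([*(box(-.0,0)),.2]); s=snap("wrist","w9")
    for y in (-.054,0,.054):
        f=find(s,box(0,y),.06); print(f and (((f[0]-BC)@BX).round(4),((f[0]-BC)@BY).round(4),np.degrees(f[1])))
E
```

```text
down True [ 0.53803775 -0.17851708  0.03872367]
t 24.05
module [0.47715 0.27495] 118.63056109638119
z 0.034648998917789456 w 0.1281125405755603 29.989088773727417
lifted w 0.12923428190387712
down True [ 0.48721955 -0.18878553  0.03857552]
t 33.6583
(np.float64(0.0026), np.float64(-0.0517), np.float64(-78.64196024970025))
(np.float64(0.0019), np.float64(-0.0003), np.float64(-78.40166838692687))
(np.float64(0.0023), np.float64(0.052), np.float64(-79.52038301223777))
```

View pics/w9.png

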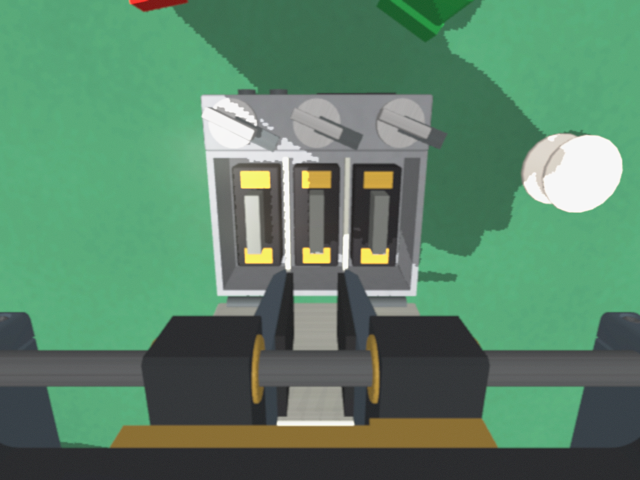

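All three modules are flat in their channels: (257,218), (316,218) and (376,218) in w9. Next I'll shut the lid from behind.

```bash
python3 - <<'E'
from h import *
P=lambda x,z:[*box(x,0),z]
ctrl.line_to([*ctrl.get_ee_pos()[:2],.29],velocity=.25); ctrl.grip(0,20)
ctrl.line_to(P(.17,.29),velocity=.25); ctrl.line_to(P(.17,.15),velocity=.2,stop_force=10)
print(ctrl.get_ee_pos())
def T(th,r=.10,w=.016): return P(.066-r*np.cos(th)+.008*np.sin(th)+w, .062+r*np.sin(th)+.008*np.cos(th))
f0=np.array(ctrl.get_contact_force())
ctrl.line_to(T(1.5),velocity=.1); print(np.array(ctrl.get_contact_force())-f0)
for th in np.arange(1.3,.05,-.2):
    h=ctrl.line_to(T(th),velocity=.1,stop_force=60); print(round(th,2),h,np.round(np.array(ctrl.get_contact_force())-f0,1))
    if h: break
else:
    print(ctrl.line_to(P(.066-.1+.016,.066),velocity=.03,stop_force=25),ctrl.get_ee_pos(),np.array(ctrl.get_contact_force())-f0)
    ctrl.hold(.3); ctrl.line_to([*ctrl.get_ee_pos()[:2],.2],velocity=.2)
print(ctrl.get_t()); snap("side","s1")
s=over(*box(-.05,0),.21,AB,"w10")
cv2.imwrite("pics/c10.png",np.vstack([s["image"][0:300,100:540],cv2.resize(snap("side")["image"][80:260,240:460],(440,300))])[:,:,::-1])
E
```

```text
[ 0.57199873 -0.34528342  0.15126532]
[-0.24452917 -1.05273231 -1.31006849]
1.3 False [ 0.2 -0.6 -0.2]
1.1 False [ 0.1 -0.7 -0.4]
0.9 False [ 0.2 -1.  -0.2]
0.7 False [-0.3 -1.  -1.6]
0.5 False [ 0.4 -0.9 -0.5]
0.3 False [ 0.6  0.8 -1.5]
0.1 False [-0.5  0.1 -0.7]
True [ 0.53506944 -0.16136208  0.07012295] [-6.37273452  1.48559812 17.54618947]
41.9167
```

View pics/c10.png

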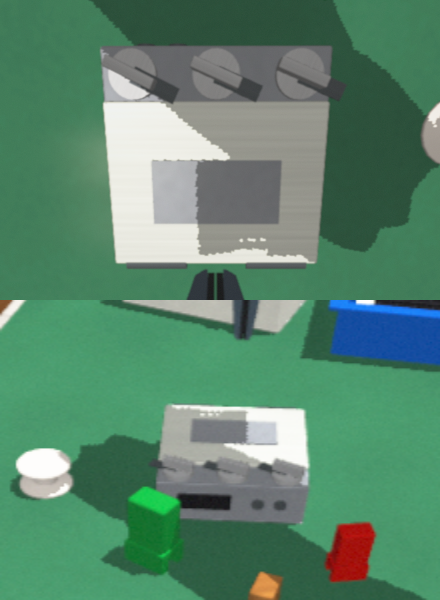

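The lid is flush: the contact stopped at z = 0.070, and the lid top is uniform in both views. Next, a precise measurement of the key.

```bash
python3 - <<'E'
from h import *
k=pickle.load(open("w4.pkl","rb")); h=hsv(k)
print("key",h[105:125:6,310:320:4].reshape(-1,3)[:8].tolist(),"cork",h[[115,90,140,70,100],[275,350,350,314,280]].tolist())
ctrl.grip(1.0,40)
k=over(.450,.094,.17,np.radians(86),"w11"); h=hsv(k); u=proj(k,[.45,.092,.08])[0]; print(u)
m=cv2.inRange(h,(3,140,40),(13,255,255)); 
mm=np.zeros_like(m); cv2.circle(mm,(int(u[0]),int(u[1])),60,255,-1)
m=cv2.morphologyEx(m&mm,cv2.MORPH_OPEN,np.ones((5,5)))
for c_,st,l in blobs(m>0,300):
    r=cv2.minAreaRect(np.argwhere(l)[:,::-1].astype(np.float32)); b=ray(k,cv2.boxPoints(r),.08)
    e=[b[1]-b[0],b[2]-b[1]]; print("key",r,b.mean(0)[:2],[(round(np.hypot(*v[:2])*1e3,1),round(np.degrees(np.arctan2(v[1],v[0]))%180,1)) for v in e])
c=k["image"][20:220,200:440].copy(); v=cv2.cvtColor(m[20:220,200:440],cv2.COLOR_GRAY2RGB)
cv2.imwrite("pics/c11.png",cv2.resize(np.hstack([c,v]),None,fx=1.6,fy=1.6)[:,:,::-1])
E
```

```text
key [[15, 158, 153], [14, 155, 155], [14, 156, 154], [15, 154, 157], [14, 155, 160], [14, 152, 163], [14, 155, 166], [14, 157, 166]] cork [[16, 133, 195], [15, 134, 192], [15, 133, 197], [16, 130, 172], [16, 130, 169]]
[314.08850868 118.14407288]
```

View pics/c11.png

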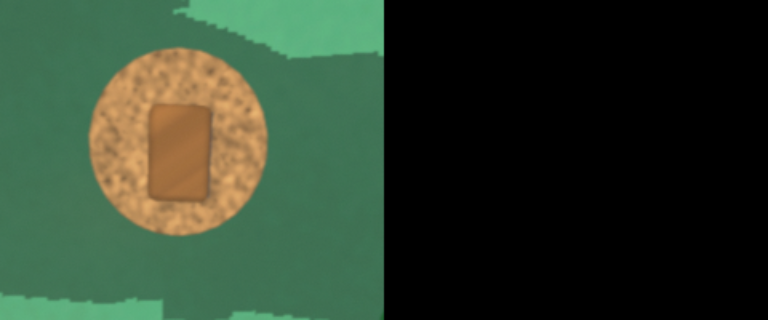

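The crop shows an upright brown handle at about (312,115), centred on the pad, with its long side within 2° of tool x. It is the smaller brown one, so it is the key. I'll tighten the mask, then grasp.

```bash
cat >> h.py <<'E'
def keytop(k,guess,z=.08):
    h=cv2.medianBlur(hsv(k),7); u=proj(k,[*guess,z])[0]
    mm=np.zeros(h.shape[:2],np.uint8); cv2.circle(mm,(int(u[0]),int(u[1])),45,255,-1)
    m=cv2.morphologyEx(cv2.inRange(h,(5,144,40),(17,255,185))&mm,cv2.MORPH_OPEN,np.ones((11,11)))
    b=max(blobs(m>0,100),key=lambda b:b[1][4])
    r=cv2.minAreaRect(np.argwhere(b[2])[:,::-1].astype(np.float32)); q=ray(k,cv2.boxPoints(r),z)
    e=sorted([(round(float(np.hypot(*v[:2]))*1e3,1),round(float(np.degrees(np.arctan2(v[1],v[0])))%180,1)) for v in (q[1]-q[0],q[2]-q[1])])
    return r[0],q.mean(0)[:2],e
E
python3 - <<'E'
from h import *
k=pickle.load(open("w11.pkl","rb"))
r,c,e=keytop(k,[.45,.092]); print(r,c,e, ray(k,[312.5,115.3],.08))
m=cv2.inRange(cv2.medianBlur(hsv(k),5),(9,90,100),(25,255,255)); m[:40]=0; m[180:]=0; m[:,:240]=0; m[:,390:]=0
cc,rr=cv2.minEnclosingCircle(cv2.findNonZero(m)); print("pad",cc,rr,ray(k,cc,.005))
E
```

```text
(311.5, 115.0) [0.44849452 0.09360511] [(22.6, 176.0), (35.7, 86.6)] [[0.44913174 0.09376304 0.08      ]]
pad (311.5, 108.1608657836914) 58.420448303222656 [[0.44836017 0.09957725 0.005     ]]
```

```bash
python3 - <<'E'
from h import *
for n,lo in (("w10",0),("w9",1),("w6",2)):
    s=pickle.load(open(n+".pkl","rb")); u=proj(s,[[*box(-.08,y),.074] for y in (-.06,0,.06)])
    g=cv2.createCLAHE(3,(8,8)).apply(cv2.medianBlur(cv2.cvtColor(s["image"],cv2.COLOR_RGB2GRAY),3))
    x0,y0=int(u[:,0].min()-50),max(0,int(u[:,1].min()-45)); roi=g[y0:y0+100,x0:x0+int(np.ptp(u[:,0])+100)]
    c=cv2.HoughCircles(roi,cv2.HOUGH_GRADIENT_ALT,1,45,param1=120,param2=.4,minRadius=17,maxRadius=32)
    if c is not None:
        for x in sorted(c[0].tolist()):
            p=ray(s,np.array(x[:2])+[x0,y0],.074)[0,:2]; uu=np.array(x[:2])+[x0,y0]
            print(n,p.round(4),"box",((p-BC)@BX).round(4),((p-BC)@BY).round(4),x[2],np.median([l[0] for l in bar_lines(s,uu) if 120<l[0]<180]))
r=np.radians(86.3); c=[.449,.0937]
ctrl.grip(.55); ctrl.goto([*c,.13],down(r)); ctrl.line_to([*c,.040],velocity=.12,stop_force=12)
print(ctrl.get_ee_pos()); ctrl.grip(0,55); print("w",ctrl.get_gripper_width(),ctrl.get_gripper_force())
ctrl.line_to([*c,.19],velocity=.15); print("w",ctrl.get_gripper_width(),ctrl.get_t())
E
```

```text
w10 [ 0.4655 -0.1105] box -0.0809 -0.0578 25.721738815307617 166.7
w10 [ 0.5224 -0.1018] box -0.0783 -0.0002 26.075408935546875 168.4
w10 [ 0.5811 -0.09  ] box -0.0783 0.0596 26.762121200561523 169.3
w9 [ 0.4632 -0.1127] box -0.0791 -0.0604 26.548322677612305 165.45
w9 [ 0.5223 -0.0995] box -0.0805 0.0001 26.531850814819336 168.0
w9 [ 0.5802 -0.0879] box -0.0805 0.0591 26.629316329956055 171.35
w6 [ 0.465 -0.112] box -0.0795 -0.0586 28.253173828125 165.9
w6 [ 0.5213 -0.0995] box -0.0807 -0.0009 27.621295928955078 168.55
w6 [ 0.5807 -0.087 ] box -0.0813 0.0598 27.89651870727539 171.35
[0.44947474 0.09358357 0.04057041]
w 0.2585689350349541 55.001590847969055
w 0.25905357188046635 49.0083
```

The key is held (width 0.259, about 24 mm). Slot play is about 8°, so I'll turn slightly past 90° while watching the torque, then back off before lifting.

```bash
cat >> h.py <<'E'
def screw(y,bar,H=.035):
    p=box(-.08,y); d=lambda deg: down(np.radians(deg))
    ctrl.goto([*p,.165],d(bar)); ctrl.line_to([*p,.135],velocity=.1)
    ctrl.line_to([*p,.077+H-.003],velocity=.03,stop_force=12); z=ctrl.get_ee_pos()[2]; print("z",z)
    if z>.077+H+.006: print("NOT SEATED"); ctrl.line_to([*p,.165]); return False
    q=[*p,z+.0005]; ctrl.line_to(q,velocity=.03); m0=np.array(ctrl.get_torque()); b=bar; end=np.degrees(YAW)+180-97
    while b>end:
        b=max(b-(10 if b>end+24 else 3),end); ctrl.goto(q,d(b)); m=np.array(ctrl.get_torque())-m0
        print(round(b,1),m.round(2),np.round(ctrl.get_contact_force(),1))
        if abs(m[2])>2.5: break
    ctrl.goto(q,d(b+7)); ctrl.line_to([*p,.165],velocity=.08); print("w",ctrl.get_gripper_width(),"t",ctrl.get_t()); return True
E
python3 - <<'E'
from h import *
screw(-.06,165.5)
s=over(*box(-.07,0),.22,AB,"w12")
cv2.imwrite("pics/c12.png",cv2.resize(s["image"][0:260,120:520],None,fx=1.8,fy=1.8)[:,:,::-1])
E
```

```text
z 0.11218732157822263
155.5 [ 0.06  0.02 -0.  ] [ 0.9  2.1 -1.7]
145.5 [ 0.29 -0.07  0.06] [ 0.4  1.6 -2.1]
135.5 [ 0.22 -0.06  0.03] [ 0.   1.8 -1.9]
125.5 [ 0.24 -0.13  0.05] [ 0.1  1.5 -1.1]
115.5 [-0.02 -0.15 -0.01] [ 1.   0.9 -0.8]
112.5 [ 0.2 -0.3  0. ] [ 2.5  1.  -1.6]
109.5 [ 0.14 -0.36 -0.03] [ 1.   0.3 -1.9]
106.5 [-0.02 -0.3   0.03] [ 1.6 -0.5 -1.4]
103.5 [-0.04 -0.22 -0.01] [ 1.2 -0.4 -0.8]
100.5 [-0.14 -0.18  0.  ] [ 1.  -0.5 -1.1]
97.5 [-0.15 -0.15  0.  ] [ 1.4  0.3 -0.5]
94.5 [-0.18 -0.02 -0.01] [ 0.7 -0.6 -1.5]
94.3 [-0.14 -0.13  0.02] [-0.2 -0.1 -0.7]
w 0.26438507042510967 t 56.5417
```

View pics/c12.png

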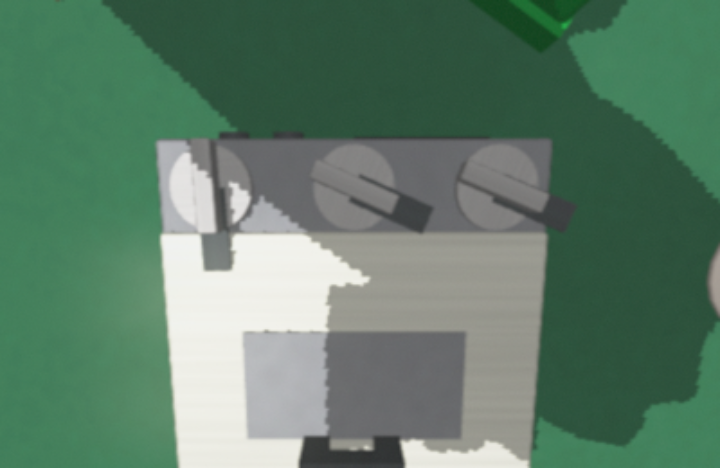

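Screw0 is now across the rail at (205,185), with its tab over the lid. Turning the other two and measuring all three.

```bash
python3 - <<'E' | grep -v '^1[0-5]'
from h import *
ok=screw(0,168.3) and screw(.06,171)
s=over(*box(-.07,0),.22,AB,"w13")
for y in (-.06,0,.06): print(y,bar_lines(s,proj(s,[*box(-.08,y),.09])[0],rad=28))
cv2.imwrite("pics/c13.png",cv2.resize(s["image"][0:260,120:520],None,fx=1.8,fy=1.8)[:,:,::-1])
E
```

```text
z 0.1121861620864248
97.3 [-0.17 -0.17 -0.01] [ 0.6 -0.3 -1.2]
94.3 [-0.14 -0.18 -0.04] [ 1.6 -0.2 -0.7]
w 0.2593222575286895 t 64.25
z 0.11220552155595101
161 [0.07 0.02 0.05] [-0.4  1.5 -1.9]
99 [-0.15 -0.14  0.07] [ 0.8 -0.7 -0.4]
96 [-0.15 -0.05  0.07] [ 0.7  0.3 -0.4]
94.3 [-0.21 -0.02  0.14] [ 0.5 -0.7 -1.2]
w 0.25974673928938175 t 71.0583
-0.06 [(np.float64(102.7), 23)]
0 [(np.float64(101.5), 16), (np.float64(101.7), 14), (np.float64(103.8), 16)]
0.06 [(np.float64(101.5), 14), (np.float64(101.8), 12), (np.float64(102.1), 21), (np.float64(102.7), 20), (np.float64(104.6), 18), (np.float64(108.6), 12)]
```

View pics/c13.png

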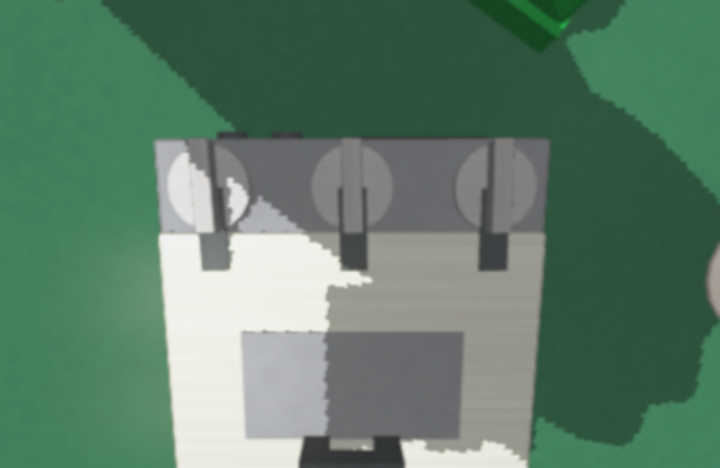

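All three screws sit across the rail, with bars at about 102° (around 89° of turn) and tabs over the lid. Returning the key to the pad.

```bash
python3 - <<'E'
from h import *
r=np.radians(86.3); c=[.448,.0985]
p=ctrl.get_ee_pos(); ctrl.line_to([*p[:2],.24],velocity=.2)
ctrl.goto([*c,.20],down(r)); ctrl.line_to([*c,.055],velocity=.12)
print(ctrl.line_to([*c,.0385],velocity=.02,stop_force=5),ctrl.get_ee_pos())
ctrl.grip(.5,20); ctrl.hold(.3); ctrl.line_to([*c,.20],velocity=.15)
k=over(*c,.2,r,"w14"); print(keytop(k,c,.085),ctrl.get_t()); snap("top","t2"); snap("side","s2")
cv2.imwrite("pics/c14.png",np.vstack([k["image"][20:240,160:480],cv2.resize(snap("side")["image"][100:300,240:460],(320,290))])[:,:,::-1])
E
```

```text
True [0.44785275 0.0984829  0.04025954]
((315.0, 117.0), array([0.44767087, 0.09825229]), [(21.5, 176.4), (34.0, 87.0)]) 78.0917
```

View pics/c14.png

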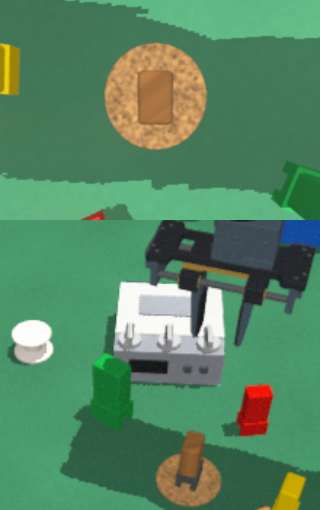

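The key stands upright in the middle of the pad at (155,97). The lid is shut, the screws are tightened and the bystanders are untouched. Handing in.

```bash
python3 -c "
from workcell import ctrl
print(ctrl.close_job(), ctrl.get_t())"
```

```text
the job is handed in; nothing more can be done
the job is handed in; nothing more can be done
```

I handed the job in at about 78 s, with no verdict shown: all three modules are flat in their channels, the lid is shut, the screws are at about 89°, the key stands upright mid-pad, and the bystanders weren't touched.

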